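Unclip and take off the crate lid

ROBOT

A 7-joint arm with a two-finger parallel gripper is mounted at the origin on the work surface; the furniture and walls round the work are solid. World frame = base frame: x ahead of the robot, y to its left, z up, the work surface at z = 0. Lengths are in mm, angles in rad, forces in N, time in s.
With the tool pointing down it reaches from about 425 to 975 mm from the base axis. Payload 16.7 kg.
Tool frame: the origin (TCP) lies midway between the tips of the shut fingers; the grasp point (between the pads) lies 19 mm behind it (manip.grasp_offset is the distance from the TCP to the grasp point, in mm); z points along the fingers, y is the line along which they close (so a half turn about z gives the same grasp; the last joint's range is limited). The gripper opens to 85 mm and grips with 20 to 120 N. Pads are 22 mm wide; open, the fingers measure 114 mm over their backs; the gripper's body (76 mm by 85 mm) begins 54 mm behind the grasp point. The pads swing forward as they close: fully open they stand 13 mm farther back than shut.
Start: joints at [-1.387, 0.426, 0.074, 1.606, -0.034, 1.111, -0.067], TCP at [220.52, 637.924, 231.302] pointing down, gripper open.
Joint ranges: [-2.85, 2.85], [-0.5, 2.14], [-1.23, 1.37], [0.21, 2.46], [-1.02, 4.16], [0.16, 2.05], [-2.73, 2.73]. Speed limits (rad/s): [1.89, 1.89, 2.39, 2.39, 3.01, 3.01, 3.01].

INTERFACE

Orientations are given as a unit quaternion [x, y, z, w].
In Python, from bench import manip, snapshot, camera_model, job gives the robot as it stands.
- The arm moves only by the tool servo_tool, never from a script. Its argument "plan" is a list of rows, each an object with "translation": the shift along the tool's x, y, z in units of 40 mm (1.0 is 40 mm), a list of three; "turn": the turn, a rotation vector about the tool's x, y, z in rad, a list of three; "claw": the opening, from 0 (shut) to 1 (fully open). A call has 1 to 8 rows; each row is the pose to reach, as a shift and turn from the pose commanded when the call began, along the tool's axes at that moment; what a row does not reach only later rows make up. A row lasts 1/10 s, in which the tool goes at most 50 mm and 8.59 degrees, less where a joint would pass 70% of its speed; a pose out of reach is approached as far as the arm can. A call with a gripper value outside its range is refused whole. The fingers move at their own pace and stop on an object; "squeeze" is the grip in N (left out, the last holds). Time passes only in rows, so rows that repeat a pose let the fingers close. It gives the time, the measured TCP pose, the force, the opening and the grip force at its end, in the units of the state.
- manip.observe(): the state, without advancing time (a new reading comes with each control period).
- snapshot(name): name is "scene" or "top" or "wrist"; returns the picture (400x640x3 uint8, red, green, blue); there is no depth.
- camera_model(name): a dict with "K" (3x3 intrinsics, pixels), "camera_from_world" (4x4, takes a point from world to camera coordinates); the wrist camera has in their place "mount" (4x4, takes a point from camera to tool coordinates, whose origin is the TCP and whose axes are the flange's). Camera axes: x right, y up, looking along -z (the intrinsics and any distortion apply to the point x, -y, -z); pixel columns grow to the right and rows downward; lengths in mm; the calibration is good to about 2 mm. The wrist camera is an equidistant fisheye: a pixel r from the principal point sees the ray r / f radians off the axis. A picture is of the moment at which its call begins: read the wrist's pose just before it. camera_model takes no time and is no camera call.
- job.close_job(): hands the job in; it is judged then, once.
The state is a dict: "time_s": time; "joint_pos": joint angles; "qd": joint speeds; "joint_torque": joint torques, N m; "tool_pos": TCP position; "tcp_rot": TCP orientation; "ft_force": force on the tool from outside, world axes, zero at the start; "moment": the same for the moment, N m; "gripper_width": finger opening in mm; "grip_force": force on a finger pad.
Only numpy, scipy, OpenCV 4.12 (cv2) and the standard library are available. Lean on these libraries where they do the work, as an engineer would, in place of code of your own. Each camera call takes 0.05 s, during which the arm holds its last target. There are 200 camera calls.

TASK

Open the pale wooden clip-lid crate: push both sprung steel clips outward off the opposite edges of its lid until they snap open and stay open, with the lid still in place. Then lift the lid off by its handle and lower it, without dropping it, flat and the right way up onto the middle of the closed dark wooden box just to the left of the crate, and leave it there.

Things in the scene. Friction and masses are not known exactly. Their poses are not given: they have to be found in the camera images.
- lid_grip (a point): Centre of the handle bar of the pale crate's loose lid; z up, x along the bar, y toward the far clip (15 to 42 deg left of world x). Bar 92 x 14 mm, 16 high, 18 mm gap below it, posts at x = +-36 mm. Starts at z 0.090: 26 mm above the lid's flat top, 40 mm above the foot of its rim. Lid 114 (x) x 160 mm, 0.25 kg, rim reaches 8 mm down over the crate. Crate 104 x 150 x 58 mm, fixed to the bench.
- clip_left (a joint): Far sprung steel clip, rad: 0 = fastened, below 0.5 snaps shut, above snaps open to 1.35 (sticks outward) and stays; about 4 N. In lid_grip's frame: hinge along x at y = +86, z = -55 mm; fastened it stands upright, with a tab 40 mm wide (x), 4 mm thick, at y = +86 mm, up to z = +24 mm, and a hook from it 14 mm inward just over the lid's top. Push the tab straight outward from inside, at z about -8 mm.
- clip_right (a joint): Robot-near sprung steel clip, rad: 0 = fastened, below 0.5 snaps shut, above snaps open to 1.35 (sticks outward) and stays; about 4 N. In lid_grip's frame: hinge along x at y = -86, z = -55 mm; fastened it stands upright, with a tab 40 mm wide (x), 4 mm thick, at y = -86 mm, up to z = +24 mm, and a hook from it 14 mm inward just over the lid's top. Push the tab straight outward from inside, at z about -8 mm.
- box_top (a point): Centre of the flat top, 58 mm above the bench, of the closed dark wooden box, 168 (x) x 258 (y) x 59 mm, fixed, left (+y of the world) of the crate. z up, y along its long side (away from the robot, 15 to 38 deg left of world x). The lid goes here.

How it is judged:
By the outcome, as a careful person would: the job done as asked, in the order asked, and still so for the second after the job is handed in, with the robot touching nothing.
It also fails if it takes over 48 s, if anything falls off the work surface, if the arm or the gripper's body presses on something with over 40 N, if the wrist force passes 120 N, or if a joint passes its speed limit or range.

## Working session

There is one attempt and no reset: what is moved stays moved. The work goes in short steps, Python scripts to look and compute and a tool call to move; the robot and the scene stay as the last step left them, time stands still between calls to the robot, and variables do not carry over. Pictures are saved under pics/ and viewed, at most 10 in all, crops included, and the job is handed in when it is done.

Besides the shell and the picture viewer there is one more tool, called by a JSON object that holds its "op" and its "data". servo_tool: Moves the arm, as the interface text tells. Its arguments: {"type":"object","properties":{"plan":{"type":"array"},"squeeze":{"type":"number"}},"required":["plan"]}

```bash
mkdir -p pics; ls; python3 - <<'E'
from bench import manip,snapshot,camera_model
import cv2
s=manip.observe();print({k:s[k] for k in('time_s','tool_pos','tcp_rot','ft_force','gripper_width')})
for n in('scene','top'):
    cv2.imwrite(f'pics/{n}.png',snapshot(n)[:,:,::-1]);m=camera_model(n);print(n,m)
print(camera_model('wrist'),manip.grasp_offset)
E
```

```text
pics
{'time_s': 0.0, 'tool_pos': array([220.41706436, 637.53817112, 230.59885856]), 'tcp_rot': array([ 1.65660202e-01,  9.86182669e-01, -6.61671414e-04, -5.88247367e-05]), 'ft_force': array([-0.01459632, -0.38319949,  0.01876387]), 'gripper_width': 85.73696667036768}
scene {'K': array([[514.19131612,   0.        , 316.30182599],
       [  0.        , 514.19131612, 195.60896228],
       [  0.        ,   0.        ,   1.        ]]), 'camera_from_world': array([[ 7.36405236e-01, -6.76443269e-01, -1.14818200e-02,
        -1.82656572e+02],
       [ 2.76412590e-01,  2.85337720e-01,  9.17702820e-01,
        -3.05661984e+02],
       [-6.17497699e-01, -6.78974881e-01,  3.97101627e-01,
        -3.85343685e+02],
       [ 0.00000000e+00,  0.00000000e+00,  0.00000000e+00,
         1.00000000e+00]])}
top {'K': array([[420.3816953 ,   0.        , 320.43107421],
       [  0.        , 420.3816953 , 202.71498343],
       [  0.        ,   0.        ,   1.        ]]), 'camera_from_world': array([[ 1.01337497e-02, -9.99436355e-01,  3.20043692e-02,
         2.74561851e+02],
       [ 9.97138291e-01,  1.24980046e-02,  7.45588929e-02,
        -5.18735766e+02],
       [-7.49168589e-02,  3.11572208e-02,  9.96702911e-01,
        -9.30611597e+02],
       [ 0.00000000e+00,  0.00000000e+00,  0.00000000e+00,
         1.00000000e+00]])}
{'K': array([[309.70691629,   0.        , 321.17759207],
       [  0.        , 309.70691629, 192.79338323],
       [  0.        ,   0.        ,   1.        ]]), 'mount': array([[ 9.60788679e-04,  9.61028639e-01,  2.76447159e-01,
         7.04329380e+01],
       [ 9.99999332e-01, -7.45902877e-04, -8.82461629e-04,
         2.40876521e-01],
       [-6.41868167e-04,  2.76447822e-01, -9.61028714e-01,
        -1.42517851e+02],
       [ 0.00000000e+00,  0.00000000e+00,  0.00000000e+00,
         1.00000000e+00]])} 18.700000000000003
```

View pics/scene.png

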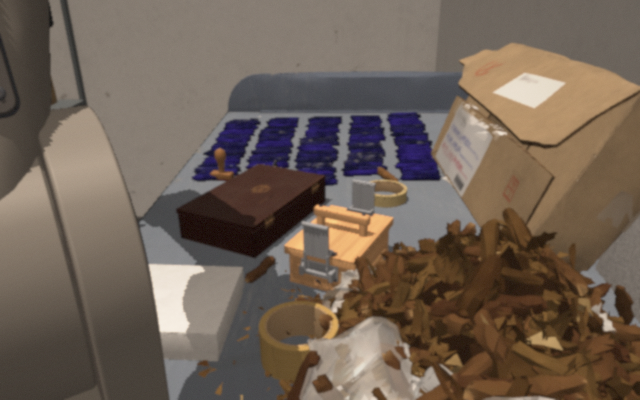

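View pics/top.png

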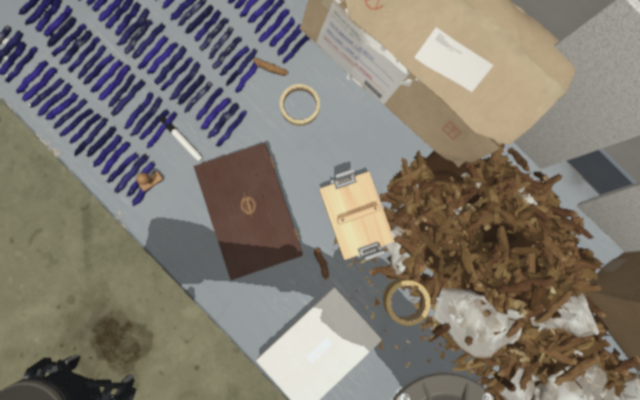

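The scene shows the dark box at about (255,208) and the crate at about (340,245). In the top view the box centre is at about (248,210), and the lid handle runs (338,218)-(376,206), with clips at (345,180) and (370,250). I'll enlarge both.

```bash
python3 - <<'E'
import cv2,numpy as np
t=cv2.imread('pics/top.png')[135:285,190:400];s=cv2.imread('pics/scene.png')[160:300,170:400]
cv2.imwrite('pics/tc.png',cv2.resize(t,None,fx=3.8,fy=3.8,interpolation=cv2.INTER_CUBIC))
cv2.imwrite('pics/sc.png',cv2.resize(s,None,fx=3.4,fy=3.4,interpolation=cv2.INTER_CUBIC))
E
```

```text
(no output)
```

View pics/tc.png

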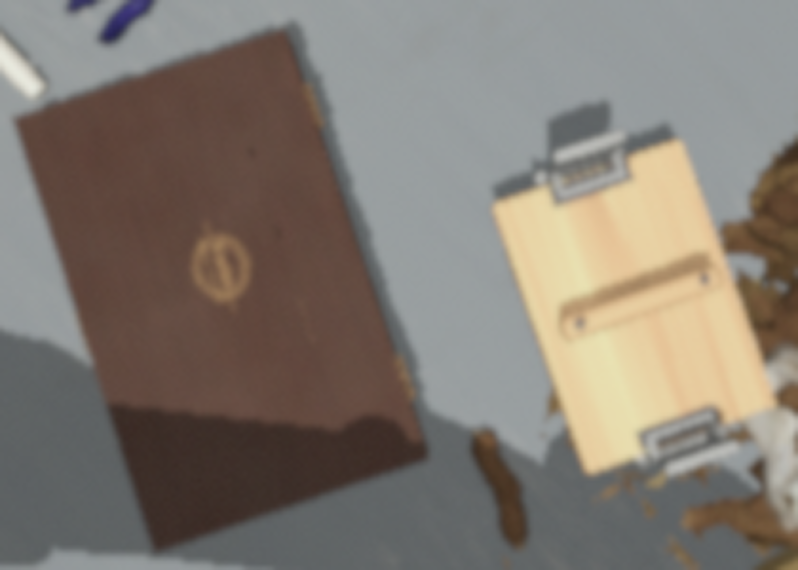

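View pics/sc.png

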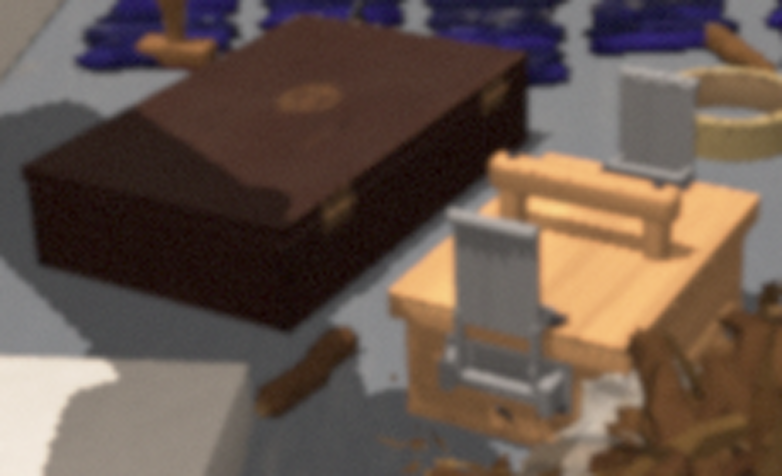

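The enlarged crops show every lid and box corner and the clip tabs clearly. In the top crop, the handle screws are at (580,323) and (705,279) and the lid corners at (493,203), (680,137), (777,405) and (588,475). I'll triangulate from these.

```bash
cat > h.py <<'E'
import numpy as np,cv2
from bench import manip,snapshot,camera_model
F=np.diag([1.,-1,-1])
def P(n):
    m=camera_model(n);return m['K']@F@m['camera_from_world'][:3]
def tri(a,b):
    X=cv2.triangulatePoints(P('top'),P('scene'),np.array(a,float).reshape(2,1),np.array(b,float).reshape(2,1))[:,0];return X[:3]/X[3]
def plane(n,p,z):
    M=P(n);H=np.c_[M[:,0],M[:,1],M[:,2]*z+M[:,3]];q=np.linalg.solve(H,[*p,1]);return q[:2]/q[2]
T=lambda p:(190+(p[0]+.5)/3.8-.5,135+(p[1]+.5)/3.8-.5)
S=lambda p:(170+(p[0]+.5)/3.4-.5,160+(p[1]+.5)/3.4-.5)
E
python3 - <<'E'
from h import *
np.set_printoptions(precision=1,suppress=True)
for n,a,b in [('lidNL',(588,475),(390,293)),('lidFR',(680,137),(759,199)),
 ('boxNL',(155,550),(25,172)),('boxNR',(428,457),(290,228)),('boxFR',(290,28),(525,55)),('boxFL',(15,118),(303,14)),
 ('tabF-L',(555,157),(622,65)),('tabF-R',(625,137),(697,80)),('tabN-L',(668,472),(447,210)),('tabN-R',(738,443),(538,232)),('bar L end',(563,332),(492,158)),('barR',(716,268),(679,198))]:
    print(n,tri(T(a),S(b)))
L=np.array([plane('top',T(p),64) for p in[(493,203),(680,137),(777,405),(588,475)]]);print('lid',L,L.mean(0))
B=np.array([plane('top',T(p),58) for p in[(15,118),(290,28),(428,457),(155,550)]]);print('box',B,B.mean(0))
for z,c in((64,L),(58,B)):
    for a,b in((0,3),(1,2)): d=c[a]-c[b];print(np.hypot(*d),np.degrees(np.arctan2(d[1],d[0])))
    for a,b in((0,1),(3,2)): d=c[a]-c[b];print(np.hypot(*d),np.degrees(np.arctan2(d[1],d[0])))
s=[plane('top',T(p),98) for p in((580,323),(705,279))];print('bar',s,(s[0]+s[1])/2,np.degrees(np.arctan2(*(s[0]-s[1])[::-1])))
E
```

```text
lidNL [393.3 228.7  62.7]
lidFR [582.9 178.4  61.7]
boxNL [348.9 469.7  54.2]
boxNR [403.4 317.3  58.4]
boxFR [641.  402.   58.4]
boxFL [589.2 553.7  57.8]
tabF-L [563.4 252.6 115.4]
tabF-R [575.2 214.8 115. ]
tabN-L [397.1 192.1 114.6]
tabN-R [412.7 154.6 112.7]
bar L end [470.9 246.4  96.6]
barR [506.7 162.9  93.3]
lid [[543.3 284.5]
 [582.3 179. ]
 [431.7 124.1]
 [391.8 230.1]] [487.3 204.4]
box [[588.4 554.2]
 [642.4 400.9]
 [400.7 319.2]
 [348.3 469.5]] [495. 436.]
160.95527447325745 19.77635385996395
160.34102526599585 19.99410841941036
112.55890002615516 110.2906633440493
113.17542304197502 110.59943689928345
254.58629742631234 19.411160251277508
255.1215613874516 18.66465493687498
162.50849607848434 109.41858745561468
159.18537815850974 109.23387786896379
bar [array([475.2, 237.9]), array([499.7, 170.2])] [487.5 204.1] 109.96197486841335
```

```bash
cat >> h.py <<'E'
from scipy.spatial.transform import Rotation as Ro
C=np.array([487.4,204.3,0]);BX=np.array([495.3,435.9,0])
def to(x,y,z,c=C,yaw=20.):
    "shift (40 mm units) and turn, in tool axes, to local x,y offset at frame c/yaw, height z"
    a=np.radians(yaw);ey=np.array([np.cos(a),np.sin(a),0]);ex=np.array([ey[1],-ey[0],0])
    p=c+x*ex+y*ey+[0,0,z];R=Ro.from_matrix(np.c_[-ex,ey,[0,0,-1]])
    s=manip.observe();R0=Ro.from_quat(s['tcp_rot'])
    d=s['tool_pos']-c;print('t',round(s['time_s'],2),'local now',np.round([d@ex,d@ey,d[2]],1),'w',round(s['gripper_width'],1),'F',np.round(s['ft_force'],1))
    print('tr',np.round(R0.inv().apply(p-s['tool_pos'])/40,3),'turn',np.round((R0.inv()*R).as_rotvec(),3))
E
python3 -c "
from h import *
to(0,48,180)"
```

```text
t 0.1 local now [-498.5 -102.7  230.7] w 85.6 F [ 0.  -0.4  0.4]
tr [-10.779  -7.3     1.277] turn [-0.001  0.001  0.889]
```

{"op": "servo_tool", "data": {"plan": [{"translation": [-10.78,-7.3,1.28],"turn": [0,0,0.889],"claw": 0.4},{"translation": [-10.78,-7.3,1.28],"turn": [0,0,0.889],"claw": 0.4},{"translation": [-10.78,-7.3,1.28],"turn": [0,0,0.889],"claw": 0.4},{"translation": [-10.78,-7.3,1.28],"turn": [0,0,0.889],"claw": 0.4},{"translation": [-10.78,-7.3,1.28],"turn": [0,0,0.889],"claw": 0.4},{"translation": [-10.78,-7.3,1.28],"turn": [0,0,0.889],"claw": 0.4},{"translation": [-10.78,-7.3,1.28],"turn": [0,0,0.889],"claw": 0.4},{"translation": [-10.78,-7.3,1.28],"turn": [0,0,0.889],"claw": 0.4}]}}

```text
time_s: 0.9
tool_pos: [459.8, 317.6, 192.0]
tcp_rot: [0.574, 0.819, -0.0, -0.0]
ft_force: [1.3, 1.0, 0.2]
gripper_width: 34.3
grip_force: 0.0
```

```bash
python3 -c "
from h import *
to(0,48,180)"
```

```text
t 0.9 local now [-115.9   12.8  192. ] w 34.3 F [1.3 1.  0.2]
tr [-2.897  0.881  0.299] turn [-0.  0. -0.]
```

{"op": "servo_tool", "data": {"plan": [{"translation": [-2.9,0.88,0.3],"turn": [0,0,0],"claw": 0.4},{"translation": [-2.9,0.88,0.3],"turn": [0,0,0],"claw": 0.4},{"translation": [-2.9,0.88,0.3],"turn": [0,0,0],"claw": 0.4},{"translation": [-2.9,0.88,0.3],"turn": [0,0,0],"claw": 0.4},{"translation": [-2.9,0.88,0.3],"turn": [0,0,0],"claw": 0.4}]}}

```text
time_s: 1.4
tool_pos: [531.7, 222.1, 179.9]
tcp_rot: [0.574, 0.819, -0.0, -0.0]
ft_force: [-0.2, 0.0, 0.9]
gripper_width: 34.1
grip_force: 0.0
```

```bash
python3 - <<'E'
from h import *
to(0,48,78)
w=snapshot('wrist');cv2.imwrite('pics/w1.png',cv2.resize(w[:,:,::-1],None,fx=1.25,fy=1.25,interpolation=cv2.INTER_CUBIC))
E
```

```text
t 1.4 local now [ -1.6  47.7 179.9] w 34.1 F [-0.2  0.   0.9]
tr [-0.041  0.009  2.547] turn [-0.001  0.    -0.001]
```

View pics/w1.png

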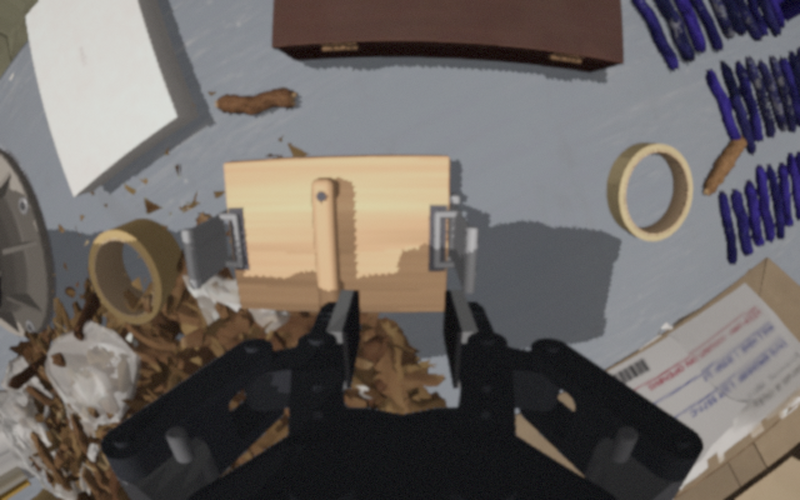

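The wrist view shows the lid square to the gripper, with clips at (445,237) and (215,245). The fingers are inside the far clip, so I'll lower them.

{"op": "servo_tool", "data": {"plan": [{"translation": [-0.04,0,0.8],"turn": [0,0,0],"claw": 0.4},{"translation": [-0.04,0,1.6],"turn": [0,0,0],"claw": 0.4},{"translation": [-0.04,0,2.3],"turn": [0,0,0],"claw": 0.4},{"translation": [-0.04,0,2.55],"turn": [0,0,0],"claw": 0.4},{"translation": [-0.04,0,2.55],"turn": [0,0,0],"claw": 0.4}]}}

```text
time_s: 1.95
tool_pos: [531.3, 221.4, 77.3]
tcp_rot: [0.573, 0.82, -0.001, -0.001]
ft_force: [-0.4, -1.1, -0.7]
gripper_width: 34.1
grip_force: 0.0
```

{"op": "servo_tool", "data": {"plan": [{"translation": [0,0.15,0],"turn": [0,0,0],"claw": 0.4},{"translation": [0,0.3,0],"turn": [0,0,0],"claw": 0.4},{"translation": [0,0.45,0],"turn": [0,0,0],"claw": 0.4},{"translation": [0,0.6,0],"turn": [0,0,0],"claw": 0.4},{"translation": [0,0.7,0],"turn": [0,0,0],"claw": 0.4},{"translation": [0,0.8,0],"turn": [0,0,0],"claw": 0.4},{"translation": [0,0.9,0],"turn": [0,0,0],"claw": 0.4},{"translation": [0,1.0,0],"turn": [0,0,0],"claw": 0.4}]}}

```text
time_s: 2.75
tool_pos: [570.5, 234.6, 78.3]
tcp_rot: [0.574, 0.819, 0.0, 0.0]
ft_force: [0.4, 0.1, 1.4]
gripper_width: 34.3
grip_force: 0.0
```

```bash
python3 - <<'E'
from h import *
to(0,88,78)
w=snapshot('wrist');s=snapshot('scene')[140:310,270:440]
w=cv2.resize(w[80:300,100:480],None,fx=1.2,fy=1.2)
s=cv2.resize(s,None,fx=1.8,fy=1.8,interpolation=cv2.INTER_CUBIC)
o=np.zeros((310,800,3),np.uint8);o[:w.shape[0],:w.shape[1]]=w;o[:306,480:786]=s
cv2.imwrite('pics/p2.png',o[:,:,::-1])
E
```

```text
t 2.75 local now [-0.1 88.5 78.3] w 34.3 F [0.4 0.1 1.4]
tr [-0.001 -0.011  0.006] turn [ 0.  0. -0.]
```

View pics/p2.png

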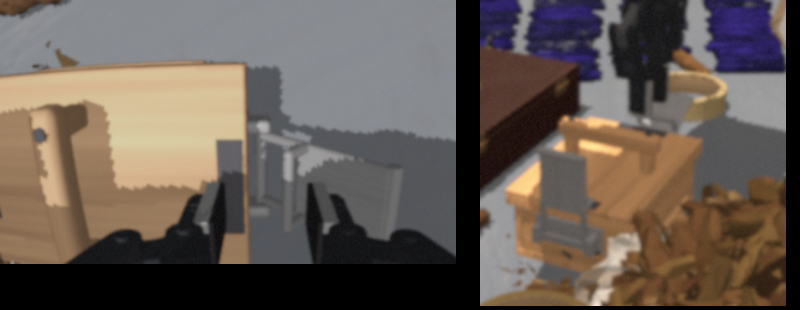

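The far clip now lies outward at wrist-crop (345,180), clear of the lid, and the force is about zero, so it has snapped open. Next is the near clip.

{"op": "servo_tool", "data": {"plan": [{"translation": [0,0,-1.0],"turn": [0,0,0],"claw": 0.4},{"translation": [0,-0.4,-2.0],"turn": [0,0,0],"claw": 0.4},{"translation": [0,-1.4,-2.0],"turn": [0,0,0],"claw": 0.4},{"translation": [0,-2.4,-2.0],"turn": [0,0,0],"claw": 0.4},{"translation": [0,-3.4,-2.0],"turn": [0,0,0],"claw": 0.4},{"translation": [0,-3.4,-2.0],"turn": [0,0,0],"claw": 0.4},{"translation": [0,-3.4,-2.0],"turn": [0,0,0],"claw": 0.4}]}}

```text
time_s: 3.55
tool_pos: [442.0, 188.2, 158.7]
tcp_rot: [0.573, 0.819, 0.001, -0.0]
ft_force: [0.9, 0.6, 0.5]
gripper_width: 34.3
grip_force: 0.0
```

```bash
python3 -c "
from h import *
to(0,-48,78)"
```

```text
t 3.55 local now [ -0.4 -48.2 158.7] w 34.3 F [0.9 0.6 0.5]
tr [-0.012  0.003  2.018] turn [ 0.001 -0.001  0.   ]
```

{"op": "servo_tool", "data": {"plan": [{"translation": [0,0,0.8],"turn": [0,0,0],"claw": 0.4},{"translation": [0,0,1.6],"turn": [0,0,0],"claw": 0.4},{"translation": [0,0,2.02],"turn": [0,0,0],"claw": 0.4},{"translation": [0,0,2.02],"turn": [0,0,0],"claw": 0.4},{"translation": [0,0,2.02],"turn": [0,0,0],"claw": 0.4}]}}

```text
time_s: 4.05
tool_pos: [443.1, 188.0, 77.6]
tcp_rot: [0.574, 0.819, -0.0, 0.0]
ft_force: [-0.1, 0.0, 0.8]
gripper_width: 34.3
grip_force: 0.0
```

{"op": "servo_tool", "data": {"plan": [{"translation": [0,-0.15,0],"turn": [0,0,0],"claw": 0.4},{"translation": [0,-0.3,0],"turn": [0,0,0],"claw": 0.4},{"translation": [0,-0.45,0],"turn": [0,0,0],"claw": 0.4},{"translation": [0,-0.6,0],"turn": [0,0,0],"claw": 0.4},{"translation": [0,-0.7,0],"turn": [0,0,0],"claw": 0.4},{"translation": [0,-0.8,0],"turn": [0,0,0],"claw": 0.4},{"translation": [0,-0.9,0],"turn": [0,0,0],"claw": 0.4},{"translation": [0,-1.0,0],"turn": [0,0,0],"claw": 0.4}]}}

```text
time_s: 4.85
tool_pos: [404.1, 174.1, 77.3]
tcp_rot: [0.574, 0.819, -0.0, -0.0]
ft_force: [0.2, 0.7, 0.5]
gripper_width: 34.1
grip_force: 0.0
```

{"op": "servo_tool", "data": {"plan": [{"translation": [0,0,-1.0],"turn": [0,0,0],"claw": 0.4},{"translation": [0,0.4,-2.0],"turn": [0,0,0],"claw": 0.8},{"translation": [0,1.2,-2.2],"turn": [0,0,0],"claw": 0.8},{"translation": [0,2.2,-2.2],"turn": [0,0,0],"claw": 0.8},{"translation": [0,2.2,-2.2],"turn": [0,0,0],"claw": 0.8},{"translation": [0,2.2,-2.2],"turn": [0,0,0],"claw": 0.8}]}}

```text
time_s: 5.45
tool_pos: [487.2, 204.0, 164.8]
tcp_rot: [0.574, 0.819, -0.001, -0.0]
ft_force: [-0.4, -0.7, -0.4]
gripper_width: 68.1
grip_force: 0.0
```

```bash
python3 - <<'E'
from h import *
to(0,0,73)
s=snapshot('scene')[140:310,270:440];w=snapshot('wrist')
w=cv2.resize(w[80:300,100:480],None,fx=1.2,fy=1.2)
s=cv2.resize(s,None,fx=1.8,fy=1.8,interpolation=cv2.INTER_CUBIC)
o=np.zeros((310,800,3),np.uint8);o[:w.shape[0],:w.shape[1]]=w;o[:306,480:786]=s
cv2.imwrite('pics/p3.png',o[:,:,::-1])
E
```

```text
t 5.45 local now [  0.2  -0.3 164.8] w 68.1 F [-0.4 -0.7 -0.4]
tr [0.007 0.011 2.294] turn [-0.001  0.001 -0.001]
```

View pics/p3.png

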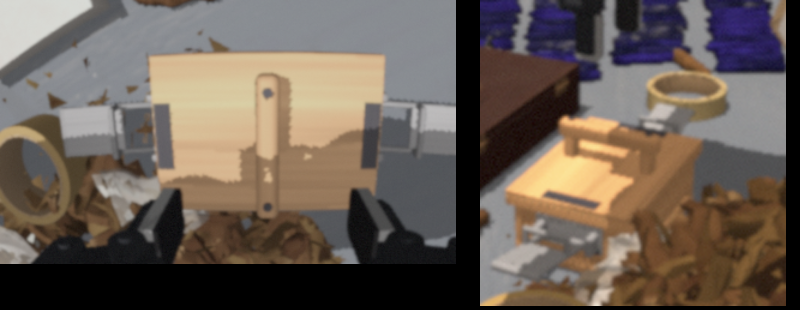

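Both clips now lie outward and the lid is still in place. The handle is centred under the gripper, at crop (267,93) to (267,207), so I'll go down and grasp it.

{"op": "servo_tool", "data": {"plan": [{"translation": [0,0.01,0.8],"turn": [0,0,0],"claw": 0.6},{"translation": [0,0.01,1.6],"turn": [0,0,0],"claw": 0.6},{"translation": [0,0.01,2.1],"turn": [0,0,0],"claw": 0.6},{"translation": [0,0.01,2.3],"turn": [0,0,0],"claw": 0.6},{"translation": [0,0.01,2.3],"turn": [0,0,0],"claw": 0.6}], "squeeze": 40}}

```text
time_s: 6.05
tool_pos: [486.8, 204.0, 72.9]
tcp_rot: [0.574, 0.819, -0.001, -0.0]
ft_force: [0.7, 0.2, 0.5]
gripper_width: 51.3
grip_force: 0.0
```

{"op": "servo_tool", "data": {"plan": [{"translation": [0,0,0],"turn": [0,0,0],"claw": 0.2},{"translation": [0,0,0],"turn": [0,0,0],"claw": 0.1},{"translation": [0,0,0],"turn": [0,0,0],"claw": 0},{"translation": [0,0,0],"turn": [0,0,0],"claw": 0},{"translation": [0,0,0],"turn": [0,0,0],"claw": 0},{"translation": [0,0,0],"turn": [0,0,0],"claw": 0},{"translation": [0,0,0],"turn": [0,0,0],"claw": 0}], "squeeze": 60}}

```text
time_s: 6.75
tool_pos: [488.1, 204.8, 74.5]
tcp_rot: [0.574, 0.819, 0.001, 0.0]
ft_force: [-2.3, -0.8, 10.7]
gripper_width: 12.6
grip_force: 59.0
```

{"op": "servo_tool", "data": {"plan": [{"translation": [0,0,-0.1],"turn": [0,0,0],"claw": 0},{"translation": [0,0,-0.3],"turn": [0,0,0],"claw": 0},{"translation": [0,0,-0.5],"turn": [0,0,0],"claw": 0},{"translation": [0,0,-0.8],"turn": [0,0,0],"claw": 0},{"translation": [0,0,-1.2],"turn": [0,0,0],"claw": 0},{"translation": [0,0,-1.6],"turn": [0,0,0],"claw": 0},{"translation": [0,0,-2.0],"turn": [0,0,0],"claw": 0},{"translation": [0,0,-2.0],"turn": [0,0,0],"claw": 0}]}}

```text
time_s: 7.55
tool_pos: [488.7, 205.0, 155.9]
tcp_rot: [0.574, 0.819, 0.002, 0.001]
ft_force: [0.6, -0.4, -2.6]
gripper_width: 12.5
grip_force: 58.9
```

```bash
python3 - <<'E'
from h import *
to(0,0,155,BX,19.3)
s=snapshot('scene')[120:310,150:440];w=snapshot('wrist')
w=cv2.resize(w[60:300,100:480],None,fx=.9,fy=.9)
s=cv2.resize(s,None,fx=1.5,fy=1.5,interpolation=cv2.INTER_CUBIC)
o=np.zeros((310,800,3),np.uint8);o[:w.shape[0],:w.shape[1]]=w;o[:s.shape[0],350:350+s.shape[1]]=s
cv2.imwrite('pics/p4.png',o[:,:,::-1])
E
```

```text
t 7.55 local now [215.7 -82.5 155.9] w 12.5 F [ 0.6 -0.4 -2.6]
tr [5.368 2.128 0.035] turn [ 0.003 -0.001  0.012]
```

View pics/p4.png

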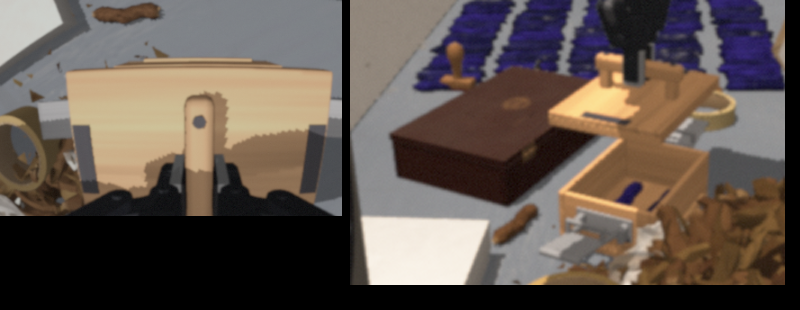

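The scene shows the lid lifted clear and level in the gripper, with the crate open below it. Next I'll move it over the box.

{"op": "servo_tool", "data": {"plan": [{"translation": [0.5,0.2,0],"turn": [0,0,0],"claw": 0},{"translation": [1.3,0.5,0],"turn": [0,0,0],"claw": 0},{"translation": [2.2,0.87,0],"turn": [0,0,0],"claw": 0},{"translation": [3.1,1.23,0],"turn": [0,0,0.01],"claw": 0},{"translation": [4.0,1.59,0],"turn": [0,0,0.01],"claw": 0},{"translation": [4.8,1.9,0],"turn": [0,0,0.01],"claw": 0},{"translation": [5.37,2.13,0],"turn": [0,0,0.01],"claw": 0},{"translation": [5.37,2.13,0],"turn": [0,0,0.01],"claw": 0}]}}

```text
time_s: 8.45
tool_pos: [492.7, 439.2, 151.7]
tcp_rot: [0.576, 0.817, -0.001, -0.0]
ft_force: [0.5, 0.2, -2.3]
gripper_width: 12.4
grip_force: 58.9
```

{"op": "servo_tool", "data": {"plan": [{"translation": [0,0,0.4],"turn": [0,0,0],"claw": 0},{"translation": [0,0,0.8],"turn": [0,0,0],"claw": 0},{"translation": [0,0,1.2],"turn": [0,0,0],"claw": 0},{"translation": [0,0,1.4],"turn": [0,0,0],"claw": 0},{"translation": [0,0,1.5],"turn": [0,0,0],"claw": 0},{"translation": [0,0,1.5],"turn": [0,0,0],"claw": 0}]}}

```text
time_s: 9.05
tool_pos: [494.3, 435.1, 92.8]
tcp_rot: [0.578, 0.816, -0.0, -0.0]
ft_force: [0.1, -0.1, -2.1]
gripper_width: 12.6
grip_force: 58.8
```

```bash
python3 - <<'E'
from h import *
to(0,0,83,BX,19.3)
E
```

```text
t 9.05 local now [ 0.4 -1.2 92.8] w 12.6 F [ 0.1 -0.1 -2.1]
tr [0.011 0.031 0.245] turn [-0.001  0.     0.002]
```

Now 10 mm lower, slowly, watching the force.

{"op": "servo_tool", "data": {"plan": [{"translation": [0,0.03,0.06],"turn": [0,0,0],"claw": 0},{"translation": [0,0.03,0.11],"turn": [0,0,0],"claw": 0},{"translation": [0,0.03,0.15],"turn": [0,0,0],"claw": 0},{"translation": [0,0.03,0.19],"turn": [0,0,0],"claw": 0},{"translation": [0,0.03,0.22],"turn": [0,0,0],"claw": 0},{"translation": [0,0.03,0.22],"turn": [0,0,0],"claw": 0},{"translation": [0,0.03,0.22],"turn": [0,0,0],"claw": 0}]}}

```text
time_s: 9.75
tool_pos: [495.4, 435.9, 84.6]
tcp_rot: [0.578, 0.816, 0.0, 0.0]
ft_force: [-0.4, -0.1, -2.2]
gripper_width: 12.7
grip_force: 58.8
```

{"op": "servo_tool", "data": {"plan": [{"translation": [0,0,0.02],"turn": [0,0,0],"claw": 0},{"translation": [0,0,0.04],"turn": [0,0,0],"claw": 0},{"translation": [0,0,0.06],"turn": [0,0,0],"claw": 0},{"translation": [0,0,0.06],"turn": [0,0,0],"claw": 0}]}}

```text
time_s: 10.15
tool_pos: [495.5, 436.0, 83.1]
tcp_rot: [0.578, 0.816, 0.0, -0.0]
ft_force: [-5.9, -3.6, 12.6]
gripper_width: 12.9
grip_force: 61.0
```

Contact made. Next I'll open the gripper gradually to claw 0.5, then go straight up.

{"op": "servo_tool", "data": {"plan": [{"translation": [0,0,0],"turn": [0,0,0],"claw": 0.2},{"translation": [0,0,0],"turn": [0,0,0],"claw": 0.3},{"translation": [0,0,0],"turn": [0,0,0],"claw": 0.5},{"translation": [0,0,0],"turn": [0,0,0],"claw": 0.5},{"translation": [0,0,0],"turn": [0,0,0],"claw": 0.5},{"translation": [0,0,0],"turn": [0,0,0],"claw": 0.5}], "squeeze": 20}}

```text
time_s: 10.75
tool_pos: [495.4, 435.9, 82.1]
tcp_rot: [0.578, 0.816, -0.0, -0.0]
ft_force: [-0.2, 0.5, 0.4]
gripper_width: 42.7
grip_force: 0.0
```

{"op": "servo_tool", "data": {"plan": [{"translation": [0,0,-0.3],"turn": [0,0,0],"claw": 0.5},{"translation": [0,0,-1.0],"turn": [0,0,0],"claw": 0.5},{"translation": [0,0,-2.0],"turn": [0,0,0],"claw": 0.5},{"translation": [0,0,-3.0],"turn": [0,0,0],"claw": 0.5},{"translation": [0,0,-3.0],"turn": [0,0,0],"claw": 0.5},{"translation": [0,0,-3.0],"turn": [0,0,0],"claw": 0.5}]}}

```text
time_s: 11.35
tool_pos: [495.8, 436.3, 203.9]
tcp_rot: [0.578, 0.816, 0.001, 0.0]
ft_force: [0.2, 0.2, -1.3]
gripper_width: 42.7
grip_force: 0.0
```

```bash
python3 - <<'E'
from h import *
to(0,0,83,BX,19.3)
s=snapshot('scene')[120:310,150:440];w=snapshot('wrist')
w=cv2.resize(w,None,fx=.6,fy=.6,interpolation=cv2.INTER_AREA)
s=cv2.resize(s,None,fx=1.4,fy=1.4,interpolation=cv2.INTER_CUBIC)
o=np.zeros((270,800,3),np.uint8);o[:w.shape[0],:w.shape[1]]=w;o[:s.shape[0],390:390+s.shape[1]]=s
cv2.imwrite('pics/p5.png',o[:,:,::-1])
E
```

```text
t 11.35 local now [-2.000e-01  6.000e-01  2.039e+02] w 42.7 F [ 0.2  0.2 -1.3]
tr [-0.009 -0.02   3.022] turn [ 0.002 -0.001  0.002]
```

View pics/p5.png

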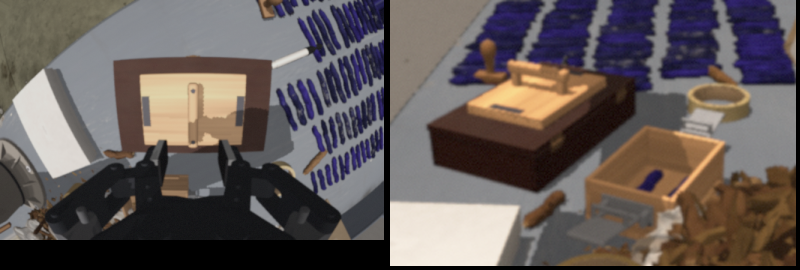

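The lid sits flat and centred on the box at wrist (194,108), right way up, and both clips are open. The robot is clear of everything, so I'll hand in.

```bash
python3 -c "
from bench import job
print(job.close_job())"
```

```text
the job is handed in; nothing more can be done
None
```

I pushed both clips open, set the lid flat, centred and right way up on the dark box, moved the arm clear, and handed the job in at about 11.5 s of the 48 s allowed.

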